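# Make up two doughnut orders

### The job

Make up the two orders at the doughnut counter from the six loose things on the paper sheet between the two boxes (not from the wire baskets): the chocolate ring and the jam jar (dark red, white lid) go in the orange box, and the honey ring and the brown twist go in the green box. Put one thing in the middle of each compartment, set down flat or upright on the box's floor, right side up, and let go of it. Leave the pink ring and the honey jar (black lid) where they are.

Things in the scene. Friction and masses are not known exactly. Their poses are not given: they have to be found in the camera images.
- chocolate_ring: Small ring doughnut with a nearly black chocolate top, 64 mm across, 28 mm high, hole 18 mm (too small for a finger), rounded edges; firm, about 50 g, gripped across its outside. Lies flat, iced side up, on the lime paper sheet (2 mm thick) between the boxes. Origin: centre of its underside; z up; its yaw means nothing.
- honey_ring: Small ring doughnut with a golden honey-glazed top, 64 mm across, 28 mm high, hole 18 mm (too small for a finger), rounded edges; firm, about 50 g, gripped across its outside. Lies flat, iced side up, on the lime paper sheet (2 mm thick) between the boxes. Origin: centre of its underside; z up; its yaw means nothing.
- pink_ring: Small ring doughnut with a pink-iced top, 64 mm across, 28 mm high, hole 18 mm (too small for a finger), rounded edges; firm, about 50 g, gripped across its outside. Lies flat, iced side up, on the lime paper sheet (2 mm thick) between the boxes. Origin: centre of its underside; z up; its yaw means nothing. Stays where it is.
- twist: Dark brown twisted doughnut stick of two strands, 85 mm long (its x axis), 34 mm wide (its y axis), 34 mm high; firm, about 60 g, gripped across its width. Lies on the 2 mm lime sheet, its length within 0.5 rad of world x. Origin: centre of its underside; z up.
- jam_jar: Closed jar, dark red with a white lid, 48 mm diameter, 55 mm high (the lid, 47 mm diameter, is its top 12 mm), about 130 g, standing upright on the 2 mm lime sheet. Origin: centre of its underside; z up; its yaw means nothing.
- honey_jar: Closed jar, amber with a black lid, 48 mm diameter, 55 mm high (the lid, 47 mm diameter, is its top 12 mm), about 130 g, standing upright on the 2 mm lime sheet. Origin: centre of its underside; z up; its yaw means nothing. Stays where it is.
- orange_box: Orange open box, fixed, 249 (own x) by 138 mm (own y), walls 4 mm thick, 22 mm high, floor 4 mm thick. A divider across x = 0 (5 mm thick, 18 mm high) makes two compartments, each 118 (x) by 130 mm (y) inside, centres at x = -61 and +61 mm, y = 0. Origin: centre of its underside, on the counter; z up. Lies left or right of the stock, turned up to 0.25 rad.
- green_box: Green open box, fixed, 249 (own x) by 138 mm (own y), walls 4 mm thick, 22 mm high, floor 4 mm thick. A divider across x = 0 (5 mm thick, 18 mm high) makes two compartments, each 118 (x) by 130 mm (y) inside, centres at x = -61 and +61 mm, y = 0. Origin: centre of its underside, on the counter; z up. Lies left or right of the stock, turned up to 0.25 rad.
There are look-alikes about, which are no part of the job. What is shaped like the honey_ring but turquoise is not meant.

How it is judged:
At the end, for the whole second after the job is handed in: Each order is in its box, one thing per compartment (either way round), centre within 15 mm of the compartment's centre along both box axes, underside less than 5 mm above the floor, right side up within 0.15 rad, at rest; pink ring and honey jar within 20 mm of their starts ((((x of chocolate_ring in the frame of orange_box between 0.046 and 0.076 m and y of chocolate_ring in the frame of orange_box between -0.015 and 0.015 m) and (x of jam_jar in the frame of orange_box between -0.076 and -0.046 m and y of jam_jar in the frame of orange_box between -0.015 and 0.015 m)) or ((x of chocolate_ring in the frame of orange_box between -0.076 and -0.046 m and y of chocolate_ring in the frame of orange_box between -0.015 and 0.015 m) and (x of jam_jar in the frame of orange_box between 0.046 and 0.076 m and y of jam_jar in the frame of orange_box between -0.015 and 0.015 m))) and z of each of chocolate_ring, jam_jar in the frame of orange_box below 0.009 m and angle between each of chocolate_ring, jam_jar, honey_ring, twist's own z axis and vertical below 0.15 rad and linear speed of each of chocolate_ring, jam_jar, honey_ring, twist below 0.02 m/s and angular speed of each of chocolate_ring, jam_jar, honey_ring, twist below 0.2 rad/s and (((x of honey_ring in the frame of green_box between 0.046 and 0.076 m and y of honey_ring in the frame of green_box between -0.015 and 0.015 m) and (x of twist in the frame of green_box between -0.076 and -0.046 m and y of twist in the frame of green_box between -0.015 and 0.015 m)) or ((x of honey_ring in the frame of green_box between -0.076 and -0.046 m and y of honey_ring in the frame of green_box between -0.015 and 0.015 m) and (x of twist in the frame of green_box between 0.046 and 0.076 m and y of twist in the frame of green_box between -0.015 and 0.015 m))) and z of each of honey_ring, twist in the frame of green_box below 0.009 m and distance of each of pink_ring, honey_jar from where it was at the start of the episode below 0.02 m); the robot touches nothing.
It fails at once if the pink ring is displaced by more than 20 mm (distance of pink_ring from where it was at the start of the episode above 0.02 m).
It fails at once if the honey jar is displaced by more than 20 mm (distance of honey_jar from where it was at the start of the episode above 0.02 m).
It also fails if it takes over 112 s, if anything falls off the work surface, if the arm or the gripper's body presses on something with over 40 N, if the wrist force passes 120 N, or if a joint passes its speed limit or range.

### The arm

A 6-joint arm with a two-finger parallel gripper is mounted at the origin on the work surface. World frame = base frame: x ahead of the robot, y to its left, z up, the work surface at z = 0. Lengths are in m, angles in rad, forces in N, time in s.
With the tool pointing down it reaches from about 0.4 to 0.925 m from the base axis. Payload 3.4 kg.
Tool frame: the origin (TCP) lies at the very end of the fingers, on their centre line; the grasp point (between the pads) lies 19 mm behind it; z points along the fingers, y is the line along which they close (so a half turn about z gives the same grasp; the last joint's range is limited). The gripper opens to 85 mm and grips with 20 to 120 N. Pads are 22 mm wide; open, the fingers measure 114 mm over their backs; the gripper's body (76 mm by 85 mm) begins 54 mm behind the grasp point. The pads swing forward as they close: fully open they stand 13 mm farther back than shut.
Start: joints at [-1.365, 0.307, 1.506, -0, 1.328, -0.073], TCP at [0.158, -0.553, 0.21] pointing down, gripper open.
Joint ranges: [-3.12, 3.12], [-1.05, 2.28], [0.14, 2.33], [-1.42, 4.57], [0.1, 2.73], [-2.68, 2.68]. Speed limits (rad/s): [2.57, 2.57, 3.14, 3.14, 3.14, 3.14].

### API

Orientations are given as a unit quaternion [x, y, z, w].
In Python, from rig import r gives the robot as it stands. The module is installed in compiled form; this text tells all that it offers. Calls block until the motion is done:
- r.reach(position, orientation): joint-space move of the TCP to a pose.
- r.servo_line(position, attitude=None, velocity=0.15): straight line of the TCP; attitude=None keeps the orientation; velocity is the mean speed in m/s.
- r.move_j(angles): joint-space move.
- r.move_gripper(opening, strength=None): finger opening in m; strength is the grip in N (None keeps the last); returns when the fingers have stopped.
- r.pause(seconds).
- r.ik(position, orientation): joint angles nearest the present ones, or None.
- r.sense(): the state.
- r.snapshot(name): name is "scene" or "top" or "wrist"; returns the picture (400x640x3 uint8, red, green, blue); there is no depth.
- r.calibration(name): a dict with "fx", "fy", "cx", "cy" (pixels), "R" (3x3) and "t" (3): a world point X has camera coordinates R X + t. Camera axes: x right, y down, z forward; pixel columns grow to the right and rows downward; lengths in m; the calibration is good to about 2 mm. A picture is of the moment at which its call begins: read the wrist's pose just before it. calibration takes no time and is no camera call; for the wrist camera it gives the pose at the moment of the call.
A pose or a line that the arm cannot do raises r.PlanningError and nothing moves.
- r.hand_in(): hands the job in; it is judged then, once.
The state is a dict: "t": time; "q": joint angles; "dq": joint speeds; "joint_torque": joint torques, N m; "tcp_pos": TCP position; "ee_rot": TCP orientation; "ft_force": force on the tool from outside, world axes, zero at the start; "torque": the same for the moment, N m; "width": finger opening in m; "grasp_force": force on a finger pad.
Only numpy, scipy, OpenCV 4.12 (cv2) and the standard library are available. Lean on these libraries where they do the work, as an engineer would, in place of code of your own. Each camera call takes 0.05 s, during which the arm holds its last target. There are 200 camera calls.

## Working session

There is one attempt and no reset: what is moved stays moved. The work goes in short steps, each a Python script; the robot and the scene stay as the last script left them, time stands still between calls to the robot, and variables do not carry over. Pictures are saved under pics/ and viewed, at most 14 in all, crops included, and the job is handed in when it is done.

```bash
mkdir -p pics
python3 - <<'E'
from rig import r
import cv2
for n in("top","scene"):
    im=r.snapshot(n); cv2.imwrite(f"pics/{n}0.png",im[:,:,::-1]); c=r.calibration(n); print(n,c)
print(r.sense())
E
```

```text
top {'fx': 424.5993645045106, 'fy': 424.5993645045106, 'cx': 321.163922411014, 'cy': 205.6939112191164, 'R': array([[ 0.00164275, -0.99988116,  0.01532861],
       [-0.99639107, -0.0029375 , -0.0848304 ],
       [ 0.08486535, -0.01513393, -0.99627749]]), 't': array([-0.00317158,  0.52799228,  1.02679372])}
scene {'fx': 389.14565813547705, 'fy': 389.14565813547705, 'cx': 315.81822549127577, 'cy': 200.56660387186784, 'R': array([[ 0.08295271,  0.99638553, -0.0182952 ],
       [ 0.62866758, -0.06656576, -0.77482003],
       [-0.7732373 ,  0.05277182, -0.63191709]]), 't': array([-0.03830587, -0.29194926,  1.29046743])}
{'t': 0.1, 'q': array([-1.36551596e+00,  3.07533800e-01,  1.50752820e+00, -1.66814327e-05,
        1.32843422e+00, -7.35030893e-02]), 'dq': array([-0.00010153, -0.00247942, -0.00494757, -0.00022   ,  0.00076352,
        0.00024339]), 'joint_torque': array([-8.25318803e-04, -4.58530748e+01, -2.52609104e+01, -2.43881896e-04,
        5.56104264e-03,  6.63246226e-06]), 'tcp_pos': array([ 0.15806396, -0.55215201,  0.2095583 ]), 'ee_rot': array([ 9.90299966e-01,  1.38942693e-01, -7.07439528e-05, -9.49187180e-04]), 'ft_force': array([-0.25719988,  0.35971787, -0.53767567]), 'torque': array([-0.02071683, -0.00680323, -0.02292185]), 'grasp_force': 0.0, 'width': 0.08578427099449305}
```

View pics/top0.png

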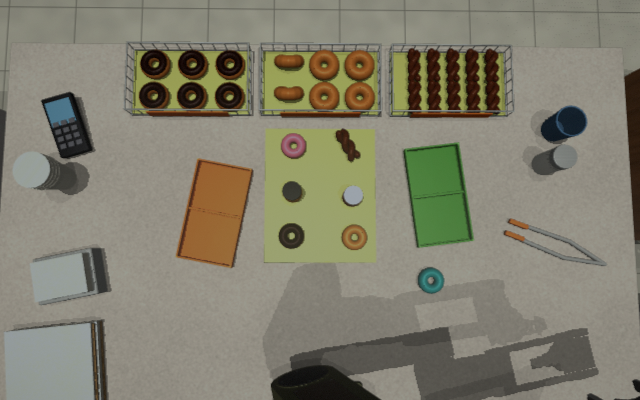

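View pics/scene0.png

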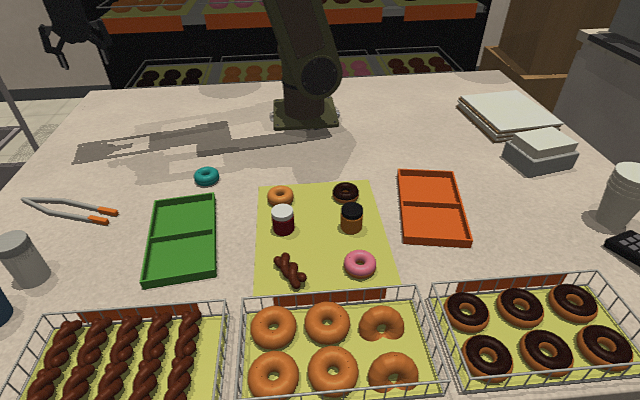

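```bash
cat > vis.py <<'E'
import numpy as np, cv2
def ray(c,px,z):
    px=np.atleast_2d(np.asarray(px,float)); d=np.c_[(px[:,0]-c['cx'])/c['fx'],(px[:,1]-c['cy'])/c['fy'],np.ones(len(px))]@c['R']
    C=-c['R'].T@c['t']; return (C+d*((z-C[2])/d[:,2])[:,None])[:,:2]
def blobs(mask,amin):
    mask=cv2.morphologyEx(mask.astype(np.uint8)*255,cv2.MORPH_OPEN,np.ones((2,2)))
    return [k for k in cv2.findContours(mask,cv2.RETR_EXTERNAL,cv2.CHAIN_APPROX_NONE)[0] if cv2.contourArea(k)>amin]
def rect(c,k,z):
    p=ray(c,k[:,0],z).astype(np.float32)
    (x,y),(w,h),a=cv2.minAreaRect((p*1000)); a=np.radians(a)
    if h>w: w,h,a=h,w,a+np.pi/2
    return x/1000,y/1000,w,h,(a+np.pi/2)%np.pi-np.pi/2
E
python3 - <<'E'
from rig import r
import cv2,numpy as np
from vis import *
im=cv2.imread("pics/top0.png"); c=r.calibration("top"); hsv=cv2.cvtColor(im,cv2.COLOR_BGR2HSV); H,S,V=cv2.split(hsv)
print("cam",-c['R'].T@c['t'])
roi=np.zeros(H.shape,bool); roi[130:260,268:374]=1
print("sheet",hsv[220,320],hsv[165,320])
bg=(abs(H.astype(int)-int(H[220,320]))<5)&(S>70)&(V>70)
m=roi&~bg; out=cv2.resize(im[110:270,170:480],None,fx=2.5,fy=2.5,interpolation=cv2.INTER_CUBIC)
def draw(k): cv2.polylines(out,[((k-[170,110])*2.5+1).astype(np.int32)],True,(255,0,255),1)
for k in blobs(m,80):
    draw(k);x,y=k[:,0].mean(0); print("obj",(round(x),round(y)),*[np.round(rect(c,k,z),3) for z in(.018,.057)])
for n,h in(("orange",10),("green",58)):
    mk=(abs(H.astype(int)-h)<10)&(S>140); mk[:130]=0
    for k in blobs(mk,2000): draw(k); print(n,np.round(rect(c,k,.011),3))
cv2.imwrite("pics/crop0.png",out)
E
```

```text
cam [0.4389528  0.0139192  1.06780988]
sheet [ 35  83 162] [ 34  93 162]
obj (355, 238) [ 0.449 -0.086 63.03  62.595 -0.787] [ 0.448 -0.082 60.689 60.27  -0.787]
obj (292, 237) [ 0.451  0.07  59.119 59.025 -1.566] [ 0.45   0.068 56.923 56.832 -1.566]
obj (353, 197) [ 5.5200e-01 -8.1000e-02  5.2634e+01  4.9891e+01 -3.0000e-03] [ 5.4700e-01 -7.8000e-02  5.0679e+01  4.8038e+01 -3.0000e-03]
obj (293, 193) [5.6000e-01 6.7000e-02 5.0044e+01 4.7231e+01 5.0000e-03] [5.5500e-01 6.5000e-02 4.8184e+01 4.5476e+01 5.0000e-03]
obj (294, 146) [ 0.677  0.066 65.198 63.716 -1.566] [ 0.668  0.064 62.776 61.349 -1.566]
obj (348, 145) [ 6.8200e-01 -6.9000e-02  8.6114e+01  3.4258e+01  4.9400e-01] [ 6.7300e-01 -6.6000e-02  8.2915e+01  3.2985e+01  4.9400e-01]
orange [ 5.09000e-01  2.61000e-01  2.49811e+02  1.40546e+02 -1.90000e-01]
```

View pics/crop0.png

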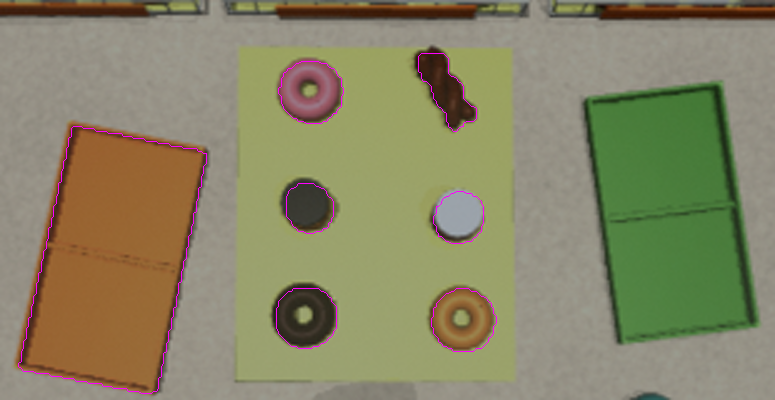

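Look-alikes for each item, by top-view pixel:
- **Chocolate ring:** loose at (291,236). The basket chocolate rings at (155–230, 65–97) are not meant.
- **Honey ring:** loose at (354,237). The basket rings at (324–360, 65–97) and the turquoise ring at (431,280) are not meant.
- **Jam jar:** white lid at (353,195). The honey jar has a black lid, at (292,191), and the grey shaker is at (565,157).
- **Twist:** loose at (347,145). The basket twists at (413–492, 80) are not meant.

The crop confirms the four loose items on the sheet. Next I'll find the green box and the jar lid, then pick the chocolate ring first.

```bash
cat > arm.py <<'E'
from rig import r
import numpy as np
def quat(p,th):
    best=None
    for t in (th,th+np.pi,th-np.pi):
        q=[np.cos(t/2),np.sin(t/2),0,0]; s=r.ik(p,q)
        if s is not None and (best is None or abs(s[5])<best[0]): best=(abs(s[5]),q)
    return best[1]
def comp(box,s): return box[0]+s*.061*np.cos(box[2]),box[1]+s*.061*np.sin(box[2])
def pick(x,y,th,z,N=30,H=.17):
    q=quat([x,y,H],th); r.move_gripper(.085); r.reach([x,y,H],q); r.servo_line([x,y,z],velocity=.12)
    r.move_gripper(0.0,N); s=r.sense(); print("grip",s['width'],s['grasp_force'],s['tcp_pos'])
    r.servo_line([x,y,H],velocity=.12); s=r.sense(); print("lifted",s['width'],s['grasp_force'],s['ft_force'],s['t'])
def place(x,y,th,z,rel,H=.17):
    q=quat([x,y,H],th); r.reach([x,y,H],q); r.servo_line([x,y,z],velocity=.1); print("down",r.sense()['ft_force'])
    r.move_gripper(rel); r.pause(.2); r.servo_line([x,y,H],velocity=.12); print("t",r.sense()['t'])
E
python3 - <<'E'
from arm import *; from vis import *
im=cv2.imread("pics/top0.png"); c=r.calibration("top"); H,S,V=cv2.split(cv2.cvtColor(im,cv2.COLOR_BGR2HSV))
print(H[220,440],S[220,440])
mk=(abs(H.astype(int)-int(H[220,440]))<8)&(S>110); mk[:,:395]=0
for k in blobs(mk,2000): print("green",np.round(rect(c,k,.011),3))
w=(S<60)&(V>130); w[:175]=0;w[215:]=0;w[:,:335]=0;w[:,370:]=0
for k in blobs(w,80): print("lid",np.round(rect(c,k,.057),3))
O=(.509,.261,-.19)
pick(.451,.070,O[2],.003)
E
```

```text
54 128
green [ 5.57000e-01 -2.98000e-01  2.48813e+02  1.41425e+02  1.26000e-01]
lid [ 5.5100e-01 -8.0000e-02  4.3465e+01  4.3228e+01 -3.0000e-03]
grip -0.00015580238851150695 26.88375247307704 [0.45657386 0.07044741 0.00893205]
lifted -0.0001775302381900288 0.0 [-0.15782824  0.41358042  0.01844723] 6.7083
```

Run:
```python
from rig import r
import cv2
for n in("scene","wrist"):
    cv2.imwrite(f"pics/{n}1.png",r.snapshot(n)[:,:,::-1])
a=cv2.imread("pics/scene1.png"); cv2.imwrite("pics/s1c.png",cv2.resize(a[130:300,230:480],None,fx=2,fy=2))
b=cv2.imread("pics/wrist1.png");
```

```text
(no output)
```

View pics/wrist1.png

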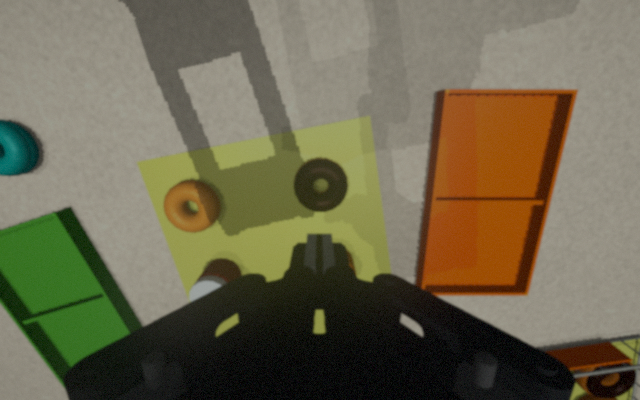

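View pics/s1c.png

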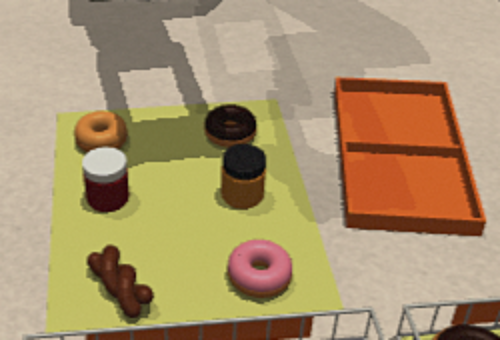

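The wrist picture shows the chocolate ring still flat at (321,185), pushed slightly towards the base, and the fingers closed empty. The honey jar and pink ring look undisturbed. I'll locate everything again.

Run:
```python
from arm import *; from vis import *
c=r.calibration("wrist"); im=cv2.imread("pics/wrist1.png"); H,S,V=cv2.split(cv2.cvtColor(im,cv2.COLOR_BGR2HSV))
print("wristcam",-c['R'].T@c['t'])
bg=(abs(H.astype(int)-33)<6)&(S>60)
m=~bg; m[:150]=0;m[232:]=0;m[:,:150]=0;m[:,365:]=0
for k in blobs(m,300): print("w",k[:,0].mean(0).round(),np.round(rect(c,k,.014),3))
s=r.calibration("scene")
# scene-camera ring centres by hand: choc crop(230,126) honey crop(101,131) jam lid(104,162) pink(260,268)
for p in((230,126),(101,131),(260,268)): print("s",ray(s,(p[0]/2+230,p[1]/2+130),.016))
for p in((104,162),(243,160)): print("lid",ray(s,(p[0]/2+230,p[1]/2+130),.057))
cv2.imwrite("pics/top1.png",r.snapshot("top")[:,:,::-1])
a=cv2.imread("pics/top1.png"); cv2.imwrite("pics/t1c.png",cv2.resize(a[110:280,170:480],None,fx=2,fy=2))
```

```text
wristcam [0.38113041 0.08345611 0.33300316]
w [193. 207.] [ 0.456 -0.086 70.666 63.88  -1.094]
w [322. 169.] [ 0.439  0.078 54.538 22.095  1.164]
s [[0.4628706  0.06990529]]
s [[ 0.45616934 -0.08333412]]
s [[0.68651377 0.06739465]]
lid [[ 0.56115765 -0.07843268]]
lid [[0.57313237 0.06675858]]
```

View pics/t1c.png

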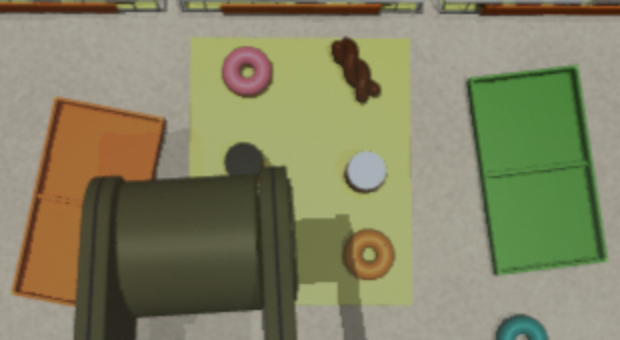

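Run:
```python
from arm import *; from vis import *
W,T,S=[r.calibration(n) for n in("wrist","top","scene")]
def sh(n,*a): print(n,*[k+str(ray(c,p,z)[0].round(4)) for k,c,p,z in a])
sh("choc",("W",W,(321,185),.016),("S",S,(345,193),.016),("T0",T,(291.5,236.2),.016))
sh("honey",("W",W,(192,206),.016),("S",S,(280.5,195.5),.016),("T",T,(354.6,237.2),.016))
sh("pink",("S",S,(360,264),.016),("T",T,(294,146),.016))
# orange box far-rim corners(z .022): left-top & right-bottom etc.
sh("orange near-left rim",("W",W,(576,91),.022),("S",S,(397.5,170),.022),("T",T,(233,266),.022))
sh("orange near-right",("W",W,(440,91),.022))
sh("sheet corner near-right",("W",W,(140,160),.002),("S",S,(259,186),.002),("T",T,(376,262),.002))
sh("sheet corner near-left",("W",W,(371,116),.002),("S",S,(369,180),.002),("T",T,(264.5,262),.002))
print(r.sense()['tcp_pos'])
```

```text
choc W[0.4575 0.0711] S[0.4629 0.0699] T0[0.4528 0.0711]
honey W[ 0.4538 -0.0848] S[ 0.4562 -0.0833] T[ 0.4506 -0.0849]
pink S[0.6865 0.0674] T[0.679  0.0665]
orange near-left rim W[0.4071 0.3514] S[0.391  0.2139] T[0.38   0.2125]
orange near-right W[0.3804 0.2121]
sheet corner near-right W[ 0.3904 -0.1348] S[ 0.3941 -0.1375] T[ 0.3891 -0.1394]
sheet corner near-left W[0.3923 0.1415] S[0.3987 0.1409] T[0.3888 0.1384]
[0.45058482 0.06995414 0.16939337]
```

```bash
cat >> arm.py <<'E'
def pick2(x,y,th,z,widths,N=30,H=.17):
    q=quat([x,y,H],th); r.move_gripper(.085); r.reach([x,y,H],q); r.servo_line([x,y,z],velocity=.12)
    print("at",r.sense()['tcp_pos'],r.sense()['ft_force'])
    for w in widths:
        r.move_gripper(w,N); s=r.sense(); print(w,"w %.4f F %.1f"%(s['width'],s['grasp_force']),s['tcp_pos'].round(4),s['ft_force'].round(1))
E
python3 - <<'E'
from arm import *; import cv2
pick2(.457,.0705,-.19,-.003,(.07,.066,.063,.06,.056))
cv2.imwrite("pics/w2.png",r.snapshot("wrist")[:,:,::-1])
E
```

```text
at [ 0.45754633  0.07054622 -0.00250468] [ 0.50299853 -0.22395353 -0.04336744]
0.07 w 0.0703 F 0.0 [ 0.4572  0.0705 -0.0027] [ 1.3  0.  -0.1]
0.066 w 0.0659 F 0.0 [ 0.457   0.0705 -0.0029] [-0.1  0.1 -0.6]
0.063 w 0.0627 F 0.0 [ 0.457   0.0705 -0.003 ] [-0.4 -0.   0.1]
0.06 w 0.0600 F 4.3 [ 0.457   0.0704 -0.0029] [-1.1 -0.4  2. ]
0.056 w 0.0576 F 29.4 [ 0.457   0.0704 -0.0025] [-1.5 -0.9  7.5]
```

View pics/w2.png

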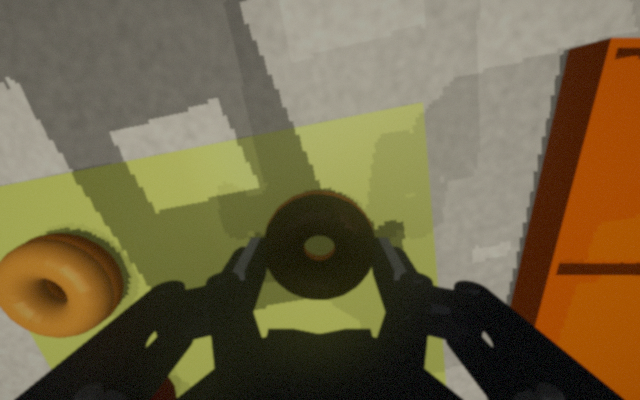

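The picture shows the ring centred between the pads at (319,245), but the pads sit behind its widest line (row ~265). I'll measure that offset, recentre and re-close.

Run:
```python
from arm import *; from vis import *
c=r.calibration("wrist"); P=r.sense()['tcp_pos']
for z in(.016,.03): print(z,ray(c,(319.5,245),z))
for z in(0.005,.016,.025,.04):
    v=c['R']@np.array([P[0],P[1],z])+c['t']; print("tcp axis z",z,(c['fx']*v[0]/v[2]+c['cx']).round(1),(c['fy']*v[1]/v[2]+c['cy']).round(1))
```

```text
0.016 [[0.45690153 0.0708281 ]]
0.03 [[0.45018993 0.0720858 ]]
tcp axis z 0.005 318.7 237.2
tcp axis z 0.016 318.7 245.3
tcp axis z 0.025 318.7 252.7
tcp axis z 0.04 318.7 267.2
```

Run:
```python
from arm import *
x,y=.457,.0705
r.move_gripper(.068); f0=r.sense()['ft_force'][2]; z=-.003
while z>-.014:
    z-=.001; r.servo_line([x,y,z],velocity=.02); s=r.sense(); d=s['ft_force'][2]-f0
    print(round(z,4),s['tcp_pos'][2].round(4),d.round(2))
    if d>4: break
z+=.0015; r.servo_line([x,y,z],velocity=.02)
for w in (.063,.06,.056): r.move_gripper(w,30); s=r.sense(); print(w,"w %.4f F %.1f"%(s['width'],s['grasp_force']),s['tcp_pos'].round(4),s['ft_force'].round(1))
print(s['t'])
```

```text
-0.004 -0.0042 0.51
-0.005 -0.0051 0.03
-0.006 -0.0061 0.64
-0.007 -0.007 0.4
-0.008 -0.0081 -0.05
-0.009 -0.0091 0.91
-0.01 -0.0101 1.26
-0.011 -0.0111 0.35
-0.012 -0.0121 -0.01
-0.013 -0.013 0.33
-0.014 -0.0141 -0.39
0.063 w 0.0636 F 11.0 [ 0.4571  0.0704 -0.0121] [-0.2  0.6  5. ]
0.06 w 0.0624 F 30.4 [ 0.4571  0.0704 -0.0118] [-1.  -0.3  8.8]
0.056 w 0.0619 F 30.4 [ 0.4571  0.0704 -0.0118] [-2.  -0.7  8.6]
14.625
```

Run:
```python
from arm import *; import cv2
O=(.509,.261,-.19); x,y=.457,.0705
r.servo_line([x,y,.03],velocity=.06); s=r.sense(); print(s['width'],s['grasp_force'],s['ft_force'])
if s['width']>.055:
    r.servo_line([x,y,.17]); s=r.sense(); print(s['width'],s['grasp_force'])
    if s['width']>.055: place(*comp(O,-1),O[2],-.0095,.078)
cv2.imwrite("pics/w3.png",r.snapshot("wrist")[:,:,::-1])
```

```text
0.061812132485782635 32.7840106934309 [-0.22562344 -0.54684114 -0.27873234]
0.061850961043745746 32.8014113008976
down [-0.06390725 -0.29506958 -1.42659102]
t 21.4917
```

View pics/w3.png

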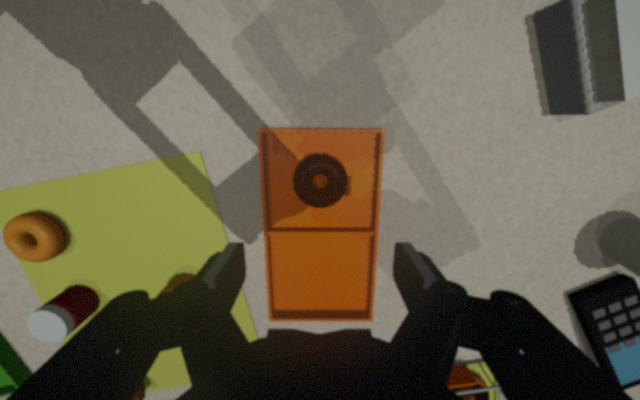

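The chocolate ring is at (320,180), in the middle of the near orange compartment (rows 130–228, columns 265–380). Next is the honey ring.

```bash
cat >> arm.py <<'E'
O=(.509,.261,-.19); G=(.557,-.298,.126)
def move(x,y,th,z,widths,wmin,tgt,rel,thp,N=30):
    pick2(x,y,th,z,widths,N)
    if r.sense()['width']<wmin: print("MISS"); return
    for h in(z+.04,.17):
        r.servo_line([x,y,h],velocity=.1); s=r.sense(); print("lift",s['width'],s['ft_force'].round(2))
        if s['width']<wmin: print("LOST"); return
    place(*tgt,thp,z+.003,rel)
E
python3 - <<'E'
from arm import *
move(.4535,-.085,G[2],-.0125,(.068,.063,.056),.058,comp(G,-1),.078,G[2])
E
```

```text
at [ 0.45400378 -0.08513116 -0.01201184] [ 0.81293003 -0.0860048   0.33639839]
0.068 w 0.0678 F 0.0 [ 0.4537 -0.0851 -0.0122] [-0.1 -0.   0.5]
0.063 w 0.0633 F 8.4 [ 0.4537 -0.085  -0.0121] [-0.7  0.2  5.9]
0.056 w 0.0621 F 30.3 [ 0.4537 -0.085  -0.0118] [-1.6 -0.  10. ]
lift 0.061888830115107527 [-0.54 -0.19 -0.05]
lift 0.06208291267191886 [ 0.66  0.88 -0.5 ]
down [ 0.55100243 -0.45580866 -0.12431235]
t 33.15
```

Run:
```python
from arm import *
move(.553,-.080,O[2],.004,(.055,.044),.044,comp(O,1),.075,O[2],N=40)
```

```text
at [ 0.55365774 -0.08015199  0.00466197] [-0.30387765  0.56412237 -0.00158228]
0.055 w 0.0549 F 0.0 [ 0.5531 -0.08    0.0042] [-0.7 -0.3  0.2]
0.044 w 0.0465 F 41.1 [ 0.5531 -0.08    0.0045] [-0.1  0.7  4.9]
lift 0.046121046397543226 [-0.3  -0.41 -0.28]
lift 0.04627443296304168 [ 0.03 -0.05 -0.43]
down [-0.42979238 -0.28629528 -1.21233709]
t 44.5333
```

Run:
```python
from arm import *; import cv2
move(.683,-.069,.494,.002,(.05,.03),.026,comp(G,1),.065,G[2],N=35)
r.reach([.45,-.1,.3],quat([.45,-.1,.3],0))
cv2.imwrite("pics/s4.png",cv2.resize(r.snapshot("scene")[100:320,100:500,::-1],None,fx=2,fy=2)); print(r.sense()['t'])
```

```text
at [ 0.68377872 -0.06912117  0.00295245] [ 0.56039246 -0.02787022  0.12409114]
0.05 w 0.0495 F 0.0 [ 0.683  -0.069   0.0021] [ 0.3  0.4 -0. ]
0.03 w 0.0318 F 36.2 [ 0.6833 -0.0691  0.0022] [-0.2 -0.   1.7]
lift 0.032122181701249745 [-0.44  0.33 -0.57]
lift 0.031654714397795984 [-0.25 -0.46 -1.5 ]
down [-1.23043548  0.49555716 -0.31509619]
t 55.625
56.775
```

View pics/s4.png

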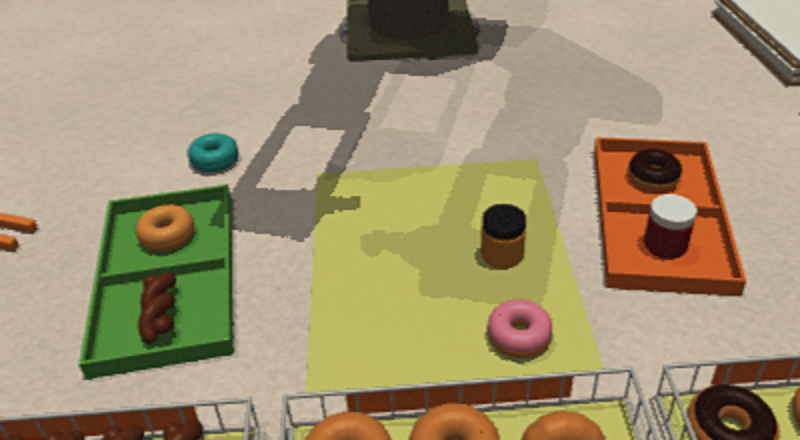

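All four are in their boxes: honey ring (165,228), twist (157,307), chocolate ring (655,170) and jam jar (670,225). I'll measure the offsets from the top camera with the arm out of the way.

Run:
```python
from arm import *; from vis import *
r.move_j([-1.365,.307,1.506,0,1.328,-.073])
im=np.ascontiguousarray(r.snapshot("top")[:,:,::-1]); c=r.calibration("top"); cv2.imwrite("pics/t5.png",cv2.resize(im[110:280,170:480],None,fx=2.5,fy=2.5))
H,S,V=[a.astype(int) for a in cv2.split(cv2.cvtColor(im,cv2.COLOR_BGR2HSV))]
def rep(n,m,box,z,bx):
    mm=np.zeros(m.shape,bool); mm[bx[0]:bx[1],bx[2]:bx[3]]=m[bx[0]:bx[1],bx[2]:bx[3]]
    for k in blobs(mm,60):
        x,y,w,h,a=rect(c,k,z); dx,dy=x-box[0],y-box[1]; C,s=np.cos(box[2]),np.sin(box[2])
        print(n,k[:,0].mean(0).round(1),"box x,y mm",round(1e3*(C*dx+s*dy),1),round(1e3*(C*dy-s*dx),1),"size",round(w),round(h))
ib=(150,262,185,250); ig=(150,243,412,465)
rep("choc",V<75,O,.02,ib); rep("jam lid",(S<70)&(V>130),O,.059,(165,210,200,245))
rep("honey",(H<25)&(S>90),G,.02,(195,240,415,462)); rep("twist",(H<25)|(H>165),G,.022,(150,196,410,460))
```

```text
choc [209.7 239.7] box x,y mm -65.6 -1.9 size 61 61
jam lid [216.2 188.7] box x,y mm 56.4 -1.0 size 43 43
honey [443.9 220.5] box x,y mm -66.2 0.8 size 62 60
twist [436.5 171.4] box x,y mm 60.4 -0.1 size 81 32
```

View pics/t5.png

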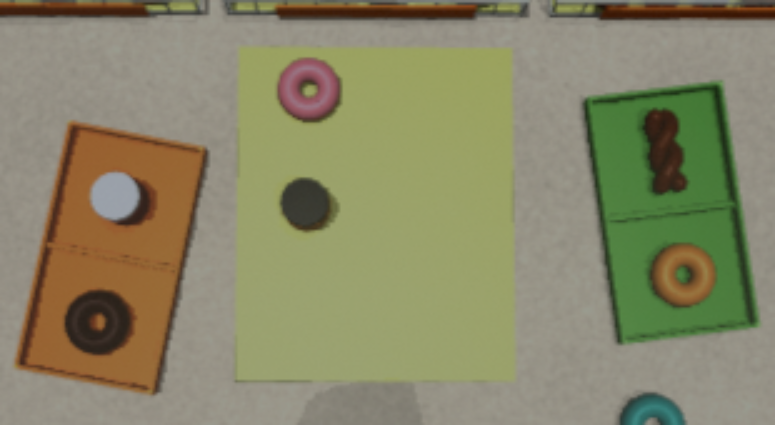

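The top view shows every item within about 6 mm of its compartment centre and set down upright or flat. The pink ring and honey jar haven't moved, so I'm handing in.

```bash
python3 -c "
from rig import r
print(r.sense()['t']); print(r.hand_in())"
```

```text
58.7917
the job is handed in; nothing more can be done
None
```

Both orders are made up and handed in at 58.8 s: the chocolate ring and jam jar are in the orange box, and the honey ring and twist in the green box, each measured within about 6 mm of its compartment centre; the first grip on the chocolate ring slipped and was redone, and the pink ring and honey jar stayed put.

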